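# Lock the sanding block into its bench holder

## Robot

A 6-joint arm with a two-finger parallel gripper is mounted at the origin on the work surface; the furniture and walls round the work are solid. World frame = base frame: x ahead of the robot, y to its left, z up, the work surface at z = 0. Lengths are in m, angles in rad, forces in N, time in s.
With the tool pointing down it reaches from about 0.25 to 0.775 m from the base axis. Payload 4 kg.
Tool frame: the origin (TCP) lies on the centre line of the jaws, within the pads' length; the fingertips stand 14 mm ahead of it and the grasp point (between the pads) lies 5 mm behind it (robot.tcp_to_tips is the distance from the TCP to the fingertips, in m); z points along the fingers, y is the line along which they close (so a half turn about z gives the same grasp; the last joint's range is limited). The gripper opens to 94 mm and grips with 3 to 60 N. Pads are 16 mm wide; open, the fingers measure 119 mm over their backs; the gripper's body (75 mm by 177 mm) begins 78 mm behind the grasp point.
Start: joints at [-1.296, 0.087, 1.371, -0, 1.684, -0.103], TCP at [0.203, -0.511, 0.22] pointing down, gripper open.
Joint ranges: [-3.1, 3.1], [-0.76, 2.03], [0.27, 2.55], [-1.08, 4.22], [0.17, 2.65], [-2.57, 2.57]. Speed limits (rad/s): [2.79, 2.79, 3.14, 3.14, 3.14, 3.14].

## Interface

Orientations are given as [roll, pitch, yaw] about the fixed x, y, z axes, in that order (R = Rz(yaw) Ry(pitch) Rx(roll)).
In Python, from bench import robot gives the robot as it stands.
- The arm moves only by the tool carry_out, never from a script. Its argument "increments" is a list of rows, each a list of 3 entries, a list of its own where there are three numbers: the closure in counts, from 0 (fully open) to 255 (shut), then the shift along the tool's x, y, z in mm, then the turn about the tool's z in degrees. In form: [[fingers, [dx, dy, dz], twist], ...]. A call has 1 to 8 rows; each row shifts and turns the commanded pose from where the row before left it, along the tool's axes as they then stand; what a row does not reach is not made up. A row lasts 1/10 s, in which the tool goes at most 50 mm and 8.59 degrees, less where a joint would pass 70% of its speed; a pose out of reach is approached as far as the arm can. A call with a gripper value outside its range is refused whole. The fingers move at their own pace and stop on an object; the grip force is fixed at half the most. Time passes only in rows, so rows that do not move let the fingers close. It gives the time, the measured TCP pose, the force, the opening and the grip force at its end, in the units of the state.
- robot.get_obs(): the state, without advancing time (a new reading comes with each control period).
- robot.snapshot(name): name is "scene" or "top" or "wrist"; returns the picture (400x640x3 uint8, blue, green, red); there is no depth.
- robot.get_calibration(name): a dict with "vfov" (degrees; the focal length in pixels is half the picture's height over the tangent of half this angle, whatever the lens; pixels are square), "cx", "cy" (the principal point, pixels), "k1" (the pictures are not rectified: a ray, as slopes to the right and down, at radius r is drawn at 1 + k1 r^2 times it, then the intrinsics apply), "T" (4x4, takes a point from camera to world coordinates). Camera axes: x right, y down, z forward; pixel columns grow to the right and rows downward; lengths in m; the calibration is good to about 2 mm. A picture is of the moment at which its call begins: read the wrist's pose just before it. get_calibration takes no time and is no camera call; for the wrist camera it gives the pose at the moment of the call.
- robot.close_job(): hands the job in; it is judged then, once.
The state is a dict: "time": time; "joint_positions": joint angles; "qvel": joint speeds; "joint_torque": joint torques, N m; "tool_pos": TCP position; "ee_rot": TCP orientation; "wrist_force": force on the tool from outside, world axes, zero at the start; "wrist_torque": the same for the moment, N m; "width": finger opening in m; "finger_force": force on a finger pad.
Only numpy, scipy, OpenCV 4.12 (cv2) and the standard library are available. Lean on these libraries where they do the work, as an engineer would, in place of code of your own. Each camera call takes 0.05 s, during which the arm holds its last target. There are 200 camera calls.

## Task

Lay the sanding block down flat in the nest of the bench holder, fully home. Then lock it in by turning the red-knobbed handle over its cam until it drops into the low notch, with a light hand: where the notch lies differs from holder to holder, so feel for it and do not force the handle against its stop. Leave the bottles and the tin where they are.

Things in the scene. Friction and masses are not known exactly. Their poses are not given: they have to be found in the camera images.
- holder: Grey bench holder screwed to the bench (it does not move): base plate 112 (x) by 205 (y) by 12 mm high, carrying an aluminium nest and a cam lock. Origin on the bench under the plate; z up. The nest is on its +y half, the cam lock on its -y half.
- nest (a point): Centre of the nest's floor, 12 mm above the bench (x 0, y +50 mm in the holder's axes). The nest takes the block flat, long side along the holder's y: inside 53 by 90 mm, walls with outward-flared lips up to 14 mm above the floor; both long sides are open in their middle 48 mm, where fingers can reach down.
- pivot (a point): A point on the handle's upright turning axis, 12 mm above the bench (x 0, y -45 mm in the holder's axes). Turned anticlockwise seen from above, the handle first moves freely (0.03 to 0.83 rad), then climbs a brass cam 8 mm against a spring (about 3 to 10 N of push at the knob); past the crest the spring drops it 14 mm into the notch. A rigid stop follows at once.
- knob (a point): Centre of the handle's red knob, an upright cylinder 18 mm thick and 40 mm high, 80 mm from the turning axis. Its heights above the bench: 73.5 mm at the start, 81.5 mm on the cam's crest, 67.5 mm in the notch (locked, the lowest it can have). At the start it lies roughly on the holder's -x side; the knob may be pushed, caged or pinched from above.
- block (a point): Centre of the loose cork sanding block, 49 (x) by 86 (y) by 26 mm high, 0.1 to 0.16 kg, wrapped in brown abrasive paper, lying flat on the bench to the left of the holder; this point is 13 mm above its underside.
- dye_walnut: Loose brown bottle with black cap, 42 mm across, 62 mm high; origin at the centre of its foot. A bystander.
- edge_paint: Loose red bottle with black cap, 32 mm across, 52 mm high; origin at the centre of its foot. A bystander.
- needle_tin: Loose dark green and white tin, 41 by 75 by 16 mm; origin at the centre of its underside. A bystander.
- lever: The handle: steel bar 16 wide, 8 mm thick, with the knob on one end (bar top 20 mm below the knob's centre) and a tongue 68 mm from the axis on the other, which swings over the nested block's end and stops 1.5 mm above it. Origin on the axis at the bar's underside. The notch lies 0.85 to 1.7 rad of turn from the start, different each time. Over 22 N of push or squeeze on it is forcing.
Mind the look-alikes: they are no part of the job. There is more than one size of the part that bears block; the job needs the middle-sized.

How it is judged:
On the way, in this order (a step that is already met when the one before it is completed fails the run):
1. the block lies fully home in the nest while the handle is not yet in the notch (z of block in the frame of holder below 0.0275 m and horizontal distance between block and nest below 0.006 m and angle between block's own z axis and vertical below 0.08 rad and angle between the y axis of block and the y axis of holder, either way round below 0.12 rad and z of knob in the frame of holder above 0.071 m), for 0.2 s.
2. with the block home the handle is lifted on the cam (knob at least 5 mm above its start height) (z of block in the frame of holder below 0.0275 m and horizontal distance between block and nest below 0.006 m and angle between block's own z axis and vertical below 0.08 rad and angle between the y axis of block and the y axis of holder, either way round below 0.12 rad and z of knob in the frame of holder above 0.0785 m), for 0.04 s.
At the end, for the whole second after the job is handed in: The block lies flat in the nest (centre within 6 mm of the nest's centre, under 27.5 mm above the bench, long side along the holder's y within 0.12 rad) and the handle is at rest down in the notch (knob centre under 69.2 mm above the bench), released (z of block in the frame of holder below 0.0275 m and horizontal distance between block and nest below 0.006 m and angle between block's own z axis and vertical below 0.08 rad and angle between the y axis of block and the y axis of holder, either way round below 0.12 rad and z of knob in the frame of holder below 0.0692 m and linear speed of lever below 0.01 m/s and contact force between the fingers and lever below 0.1 N); the robot touches nothing.
It fails at once if the handle is forced: finger force on it over 22 N (contact force between the fingers and lever above 22 N).
It fails at once if the brown bottle is moved more than 20 mm (distance of dye_walnut from where it was at the start of the episode above 0.02 m).
It fails at once if the red bottle is moved more than 20 mm (distance of edge_paint from where it was at the start of the episode above 0.02 m).
It fails at once if the needle tin is moved more than 20 mm (distance of needle_tin from where it was at the start of the episode above 0.02 m).
It also fails if it takes over 70 s, if anything falls off the work surface, if the arm or the gripper's body presses on something with over 40 N, if the wrist force passes 120 N, or if a joint passes its speed limit or range.

## Working session

There is one attempt and no reset: what is moved stays moved. The work goes in short steps, Python scripts to look and compute and a tool call to move; the robot and the scene stay as the last step left them, time stands still between calls to the robot, and variables do not carry over. Pictures are saved under pics/ and viewed, at most 11 in all, crops included, and the job is handed in when it is done.

Besides the shell and the picture viewer there is one more tool, called after "Call:" as name(argument=value, ...) on one line, values as JSON. carry_out: Moves the arm, as the interface text tells. Its arguments: {"type":"object","properties":{"increments":{"type":"array","items":{"type":"array"}}},"required":["increments"]}

```bash
mkdir -p pics; cat > h.py <<'E'
import numpy as np, cv2
from bench import robot
def ray(c,u,v):
    f=200/np.tan(np.radians(c["vfov"])/2)
    K=np.array([[f,0,c["cx"]],[0,f,c["cy"]],[0,0,1.]])
    p=np.array([(u-c["cx"])/f,(v-c["cy"])/f]); q=p.copy()
    for _ in range(30): q=p/(1+c["k1"]*(q@q))
    T=np.array(c["T"]); d=T[:3,:3]@np.array([q[0],q[1],1.]); return T[:3,3],d
def onz(c,u,v,z):
    o,d=ray(c,u,v); return o+d*(z-o[2])/d[2]
def proj(c,P):
    f=200/np.tan(np.radians(c["vfov"])/2); T=np.array(c["T"])
    x=T[:3,:3].T@(np.array(P)-T[:3,3]); q=x[:2]/x[2]; q=q*(1+c["k1"]*(q@q)); return np.array([f*q[0]+c["cx"],f*q[1]+c["cy"]])
E
python3 - <<'E'
from h import *
print({k:np.round(v,3) for k,v in robot.get_obs().items()})
for n in("scene","top"):
    cv2.imwrite(f"pics/{n}0.png",robot.snapshot(n)); c=robot.get_calibration(n); print(n,{k:np.round(v,3).tolist() for k,v in c.items()})
E
```

```text
{'time': np.float64(0.0), 'joint_positions': array([-1.296,  0.088,  1.372,  0.   ,  1.684, -0.103]), 'qvel': array([ 0.001,  0.001,  0.001, -0.001,  0.001, -0.001]), 'joint_torque': array([ 1.0000e-03, -3.4018e+01, -3.0242e+01,  7.2000e-02,  3.3000e-02,
       -0.0000e+00]), 'tool_pos': array([ 0.203, -0.511,  0.218]), 'ee_rot': array([-3.139, -0.   ,  0.378]), 'wrist_force': array([ 0.18 , -0.182,  0.687]), 'wrist_torque': array([-0.01 ,  0.009,  0.02 ]), 'finger_force': np.float64(0.0), 'width': np.float64(0.094)}
scene {'vfov': 49.793, 'cx': 320.015, 'cy': 201.761, 'k1': -0.007, 'T': [[-0.62, -0.417, 0.665, -0.262], [-0.784, 0.313, -0.536, 0.583], [0.015, -0.853, -0.521, 0.634], [0.0, 0.0, 0.0, 1.0]]}
top {'vfov': 53.315, 'cx': 317.453, 'cy': 197.969, 'k1': -0.076, 'T': [[-0.019, -0.998, 0.058, 0.388], [-1.0, 0.018, -0.012, 0.026], [0.011, -0.058, -0.998, 1.109], [0.0, 0.0, 0.0, 1.0]]}
```

View pics/top0.png

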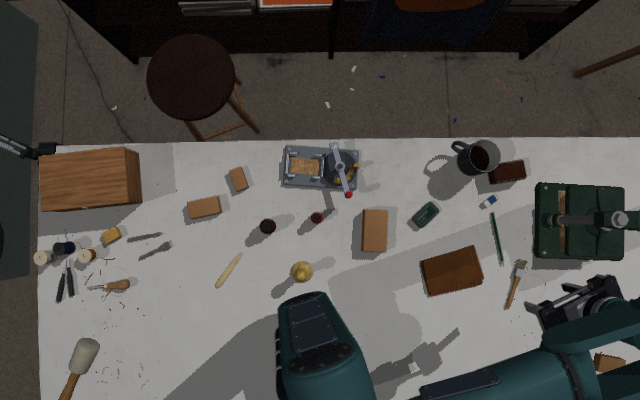

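View pics/scene0.png

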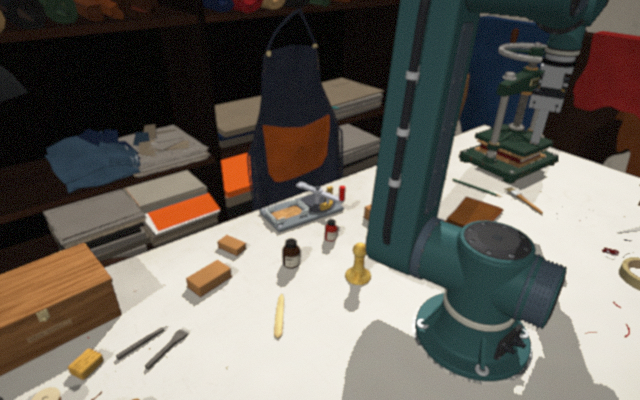

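The top view shows block candidates at (204,207), (238,179) and (375,230). The nest is at about (304,167), the knob at (348,195), the brown bottle at (268,227) and the red bottle at (317,218). The one at (204,207) looks middle-sized.

```bash
python3 - <<'E'
from h import *
im=cv2.imread("pics/top0.png"); c=robot.get_calibration("top"); hsv=cv2.cvtColor(im,cv2.COLOR_BGR2HSV)
m=cv2.inRange(hsv,(3,90,50),(22,255,255))
n,l,s,ce=cv2.connectedComponentsWithStats(m)
for i in range(1,n):
    if 120<s[i,4]<1500 and s[i,1]>130 and s[i,1]<270:
        pts=np.argwhere(l==i)[:,::-1].astype(float)
        P=np.array([onz(c,u,v,0.026)[:2] for u,v in pts],np.float32)
        print(ce[i],s[i,4],cv2.minAreaRect(P*1000))
m=cv2.inRange(hsv,(0,150,90),(6,255,255))|cv2.inRange(hsv,(174,150,90),(180,255,255))
n,l,s,ce=cv2.connectedComponentsWithStats(m)
for i in range(1,n):
    if s[i,4]>8 and 280<ce[i][0]<370: print("red",ce[i],s[i,4],onz(c,*ce[i],0.0935))
crop=cv2.resize(im[130:245,180:390],None,fx=3.8,fy=3.8,interpolation=cv2.INTER_CUBIC); cv2.imwrite("pics/c.png",crop)
# distance top->plane
E
```

```text
[304.2547619  165.45714286] 420 ((540.6235961914062, 46.53944778442383), (76.27754974365234, 41.86134719848633), 84.55652618408203)
[238.3772242  178.68327402] 281 ((507.454345703125, 227.50543212890625), (60.23417663574219, 35.44672775268555), 18.093473434448242)
[203.90235081 207.21699819] 553 ((431.22222900390625, 322.6416015625), (47.43953323364258, 87.85859680175781), 11.059024810791016)
[374.20930233 230.39534884] 1032 ((359.5711669921875, -140.3286590576172), (68.32645416259766, 112.94825744628906), 86.25559997558594)
[111.0462963  234.72685185] 216 ((359.8381042480469, 583.1729736328125), (34.69873046875, 50.45981979370117), 27.462116241455078)
[301.33431953 271.5147929 ] 338 ((252.69155883789062, 60.5567626953125), (54.01233673095703, 51.12007141113281), 88.92498779296875)
red [348.60714286 194.03571429] 28 [ 0.45547972 -0.06661778  0.0935    ]
```

View pics/c.png

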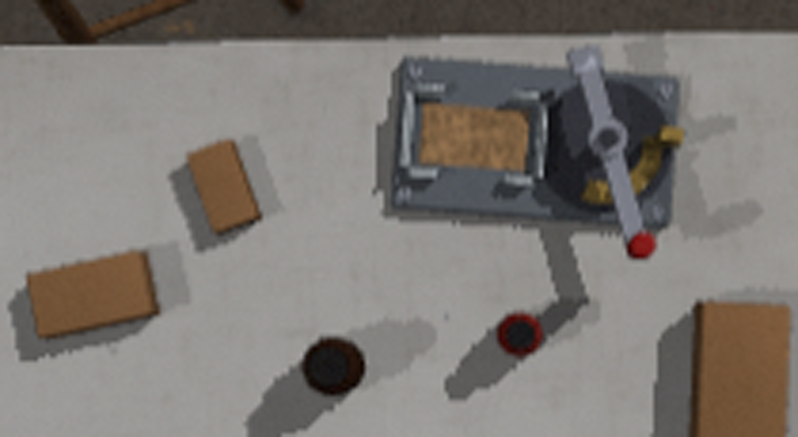

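The crop confirms it. The left candidate measures 47 x 88 mm, centred at (0.431, 0.323) with yaw about +11°. The holder is yawed about -5°, with the knob at (0.455, -0.067). I'll move above the block now.

Call:
carry_out(increments=[[0,[28,-38,0],0],[0,[28,-38,0],0],[0,[28,-38,0],0],[0,[28,-38,0],0],[0,[28,-38,0],0],[0,[28,-38,0],0],[0,[28,-38,0],0],[0,[28,-38,0],0]])

```text
time: 0.9
tool_pos: [0.2987, -0.1442, 0.2191]
ee_rot: [3.142, -0.0, 0.377]
wrist_force: [0.1, 0.4, -0.1]
width: 0.0941
finger_force: 0.0
```

Call:
carry_out(increments=[[0,[28,-38,0],0],[0,[28,-38,0],0],[0,[28,-38,0],0],[0,[28,-38,0],0],[0,[28,-38,0],0],[0,[28,-38,0],0],[0,[28,-38,0],0],[0,[28,-38,0],0]])

```text
time: 1.7
tool_pos: [0.3947, 0.2212, 0.219]
ee_rot: [3.141, 0.0, 0.379]
wrist_force: [0.5, 0.2, -0.1]
width: 0.0942
finger_force: 0.0
```

Call:
carry_out(increments=[[0,[0,0,0],-8],[0,[0,0,0],-8],[0,[0,0,0],-8],[0,[0,0,0],-8],[0,[0,0,0],-8],[0,[0,0,0],-8],[0,[0,0,0],-8],[0,[0,0,0],-8]])

```text
time: 2.5
tool_pos: [0.3947, 0.219, 0.2189]
ee_rot: [-3.141, 0.001, 1.501]
wrist_force: [1.0, -0.7, -0.6]
width: 0.094
finger_force: 0.0
```

Call:
carry_out(increments=[[0,[0,0,0],-8],[0,[0,0,0],-7],[0,[0,0,0],0]])

```text
time: 2.8
tool_pos: [0.3947, 0.219, 0.2189]
ee_rot: [-3.14, 0.0, 1.756]
wrist_force: [-0.3, 0.2, -0.6]
width: 0.0943
finger_force: 0.0
```

```bash
cat >> h.py <<'E'
def rel(target,yaw=None):
    "shift in tool axes (mm), twist deg, from present pose"
    o=robot.get_obs(); a=o["ee_rot"][2]; d=(np.array(target)-o["tool_pos"])*1000
    r=[d[0]*np.cos(a)+d[1]*np.sin(a), d[0]*np.sin(a)-d[1]*np.cos(a), -d[2]]
    return np.round(r,1), None if yaw is None else round(float(-np.degrees(yaw-a)),2)
E
python3 - <<'E'
from h import *
c=robot.get_calibration("wrist"); im=robot.snapshot("wrist"); cv2.imwrite("pics/w1.png",im)
o=robot.get_obs(); print(o["time"],o["tool_pos"],o["ee_rot"]); print(np.round(c["T"],3),c["vfov"],c["k1"])
m=cv2.inRange(cv2.cvtColor(im,cv2.COLOR_BGR2HSV),(3,90,50),(22,255,255))
n,l,s,ce=cv2.connectedComponentsWithStats(m)
for i in range(1,n):
    if s[i,4]>1500:
        P=np.array([onz(c,u,v,0.026)[:2] for u,v in np.argwhere(l==i)[::3,::-1]],np.float32)
        print(ce[i],s[i],cv2.minAreaRect(P*1000))
print(rel([.431,.323,.2],1.571+.193))
E
```

```text
2.85 [0.39474183 0.21903652 0.21897248] [-3.14065335e+00  2.92031252e-04  1.75411701e+00]
[[ 0.983  0.179  0.046  0.381]
 [ 0.185 -0.949 -0.255  0.293]
 [-0.002  0.26  -0.966  0.386]
 [ 0.     0.     0.     1.   ]] 61.05601081369979 -0.0413231002655568
[374.47193501  79.17035943] [ 351   37   49   86 4062] ((431.2771911621094, 325.51416015625), (47.7552490234375, 83.21150970458984), 11.899157524108887)
[421.93784994 181.30067189] [ 393  163   58   38 1786] ((505.82501220703125, 233.057861328125), (60.68794631958008, 36.52998733520508), 19.466022491455078)
[447.70246545 390.51344789] [ 210  369  430   31 5354] ((589.892822265625, -31.114173889160156), (584.830078125, 52.41225814819336), 10.337302207946777)
(array([95.6, 54.6, 19. ]), -0.57)
```

View pics/w1.png

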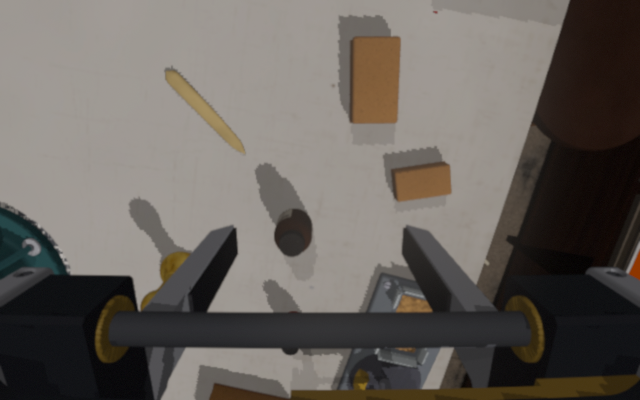

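The wrist view shows the block at (375,79), which gives (0.431, 0.3245) and yaw about 0.205. This agrees with the top view.

```bash
python3 - <<'E'
from h import *
print(rel([.4312,.3245,.018],1.571+.205))
E
```

```text
(array([ 97.1,  55.1, 201. ]), -1.25)
```

Call:
carry_out(increments=[[0,[32,18,0],0],[0,[32,18,0],0],[0,[33,19,0],0],[0,[0,0,40],-1.2],[0,[0,0,40],0],[0,[0,0,40],0],[0,[0,0,0],0]])

```text
time: 3.55
tool_pos: [0.4268, 0.3221, 0.0923]
ee_rot: [-3.128, 0.005, 1.776]
wrist_force: [-1.0, -0.5, -0.4]
width: 0.0939
finger_force: 0.0
```

```bash
python3 - <<'E'
from h import *
c=robot.get_calibration("wrist"); im=robot.snapshot("wrist"); cv2.imwrite("pics/w2.png",im)
m=cv2.inRange(cv2.cvtColor(im,cv2.COLOR_BGR2HSV),(3,90,50),(22,255,255))
n,l,s,ce=cv2.connectedComponentsWithStats(m)
for i in range(1,n):
    if s[i,4]>1500:
        P=np.array([onz(c,u,v,0.026)[:2] for u,v in np.argwhere(l==i)[::3,::-1]],np.float32)
        print(ce[i],s[i],cv2.minAreaRect(P*1000))
print(rel([.4312,.3245,.018],1.571+.205))
E
```

```text
[329.12473433 201.87088204] [ 296  145   68  117 7528] ((431.9489440917969, 327.30291748046875), (46.7914924621582, 87.00753021240234), 11.517322540283203)
[102.01139601 225.57692308] [  51  179  110  102 2106] ((272.8862609863281, 273.59417724609375), (14.2836332321167, 106.52787780761719), 54.45261001586914)
[481.4255267 390.9955904] [ 291  376  347   24 4082] ((583.3890991210938, 188.66696166992188), (303.56707763671875, 21.44715118408203), 12.844367980957031)
(array([ 0.6,  2.4, 78.3]), -0.0)
```

View pics/w2.png

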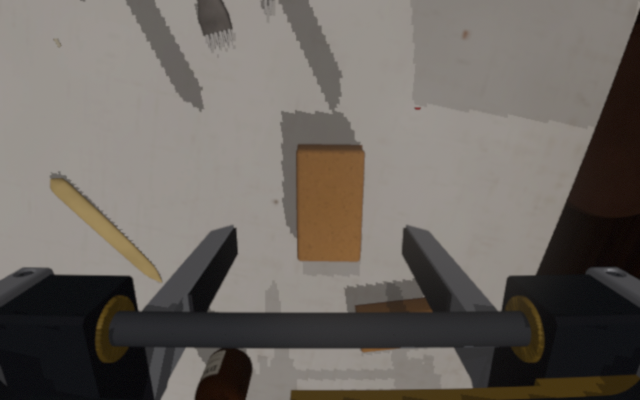

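The block is centred between the fingers at (330,203). Descending to grip.

Call:
carry_out(increments=[[0,[2,2,30],0],[0,[0,0,25],0],[0,[0,0,15],0],[0,[0,0,9],0],[0,[0,0,0],0],[0,[0,0,0],0]])

```text
time: 4.2
tool_pos: [0.434, 0.3277, 0.0225]
ee_rot: [3.138, -0.001, 1.777]
wrist_force: [0.0, 0.0, -0.2]
width: 0.0939
finger_force: 0.0
```

Call:
carry_out(increments=[[255,[0,0,0],0],[255,[0,0,0],0],[255,[0,0,0],0],[255,[0,0,0],0],[255,[0,0,0],0],[255,[0,0,0],0],[255,[0,0,0],0],[255,[0,0,0],0]])

```text
time: 5.0
tool_pos: [0.4326, 0.327, 0.0204]
ee_rot: [-3.141, 0.0, 1.778]
wrist_force: [-0.2, -0.1, 1.3]
width: 0.0477
finger_force: 30.0
```

Call:
carry_out(increments=[[255,[0,0,-25],0],[255,[0,0,-45],0],[255,[0,0,-45],0],[255,[0,0,-45],0],[255,[0,0,-20],0],[255,[0,0,0],0]])

```text
time: 5.6
tool_pos: [0.4345, 0.3281, 0.2048]
ee_rot: [3.133, -0.003, 1.778]
wrist_force: [-0.3, -0.4, -1.7]
width: 0.048
finger_force: 30.0
```

Call:
carry_out(increments=[[255,[-46,4,0],0],[255,[-46,4,0],0],[255,[-46,4,0],0],[255,[-46,4,0],0],[255,[-46,4,0],0],[255,[-46,4,0],0],[255,[-46,4,0],0],[255,[-46,4,0],0]])

```text
time: 6.4
tool_pos: [0.5386, -0.0283, 0.1974]
ee_rot: [-3.137, -0.002, 1.777]
wrist_force: [0.5, 0.6, -1.4]
width: 0.0476
finger_force: 30.0
```

Call:
carry_out(increments=[[255,[0,0,0],8.5],[255,[0,0,0],8.5],[255,[0,0,0],0],[255,[0,0,0],0]])

```text
time: 6.8
tool_pos: [0.5387, -0.0264, 0.1984]
ee_rot: [-3.138, -0.0, 1.484]
wrist_force: [-0.1, -0.4, -1.7]
width: 0.0482
finger_force: 30.0
```

```bash
python3 - <<'E'
from h import *
o=robot.get_obs(); print(o["tool_pos"],o["ee_rot"],o["width"])
np.save("cw3.npy",robot.get_calibration("wrist"),allow_pickle=True); im=robot.snapshot("wrist"); cv2.imwrite("pics/w3.png",im)
E
```

```text
[ 0.5387358  -0.02641877  0.19838696] [-3.13815167e+00 -1.16960736e-04  1.48400887e+00] 0.04818302483834291
```

View pics/w3.png

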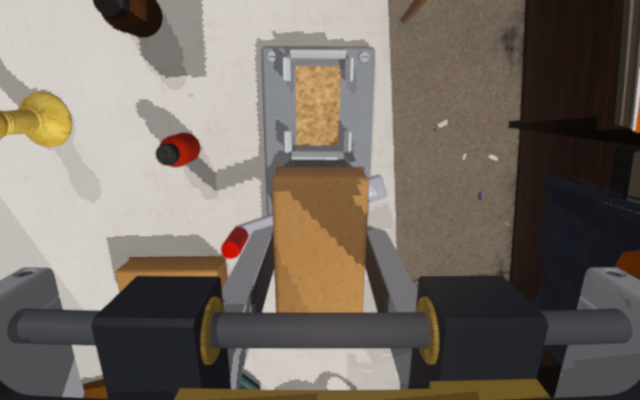

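The wrist view shows the plate's far corners at (264,46) and (374,47), and the nest floor centred at (318,106). The held block's far top edge is at about row 178, columns 274 to 368. The knob is at (234,243).

```bash
python3 - <<'E'
from h import *
c=np.load("cw3.npy",allow_pickle=True).item(); im=cv2.imread("pics/w3.png")
g=cv2.cvtColor(im,cv2.COLOR_BGR2GRAY).astype(int)
for v in (60,90,120,150): 
    print(v,"L",g[v,254:298].tolist(),"R",g[v,340:382].tolist())
print("top",[g[v,318] for v in range(38,72)]); print("bot",[g[v,318] for v in range(140,185)])
hsv=cv2.cvtColor(im,cv2.COLOR_BGR2HSV); m=cv2.inRange(hsv,(8,90,50),(25,255,255)); n,l,s,ce=cv2.connectedComponentsWithStats(m)
for i in range(1,n):
    if s[i,4]>1500 : print(s[i],ce[i])
i=l[106,318]; P=np.array([onz(c,u,v,.012)[:2] for u,v in np.argwhere(l==i)[:,::-1]],np.float32); print("floor",cv2.minAreaRect(P*1000))
A=onz(c,263.5,46,.012);B=onz(c,374,47,.012);print(A,B,np.linalg.norm(A-B))
print("blk far corners",onz(c,274,178,.204),onz(c,367,178,.204))
E
```

```text
60 L [186, 163, 148, 144, 144, 143, 138, 120, 109, 118, 130, 136, 135, 132, 142, 156, 165, 171, 172, 165, 149, 117, 98, 97, 99, 99, 99, 102, 128, 174, 199, 197, 191, 189, 187, 178, 151, 138, 137, 137, 132, 128, 126, 126] R [93, 90, 90, 91, 94, 111, 127, 131, 132, 138, 159, 186, 194, 177, 150, 141, 141, 141, 138, 134, 139, 155, 168, 173, 175, 174, 170, 163, 151, 141, 140, 139, 137, 137, 150, 175, 191, 196, 197, 197, 196, 195]
90 L [202, 197, 177, 153, 142, 141, 140, 136, 119, 110, 120, 131, 137, 137, 138, 138, 138, 138, 138, 138, 138, 139, 138, 139, 139, 139, 139, 139, 139, 139, 138, 139, 138, 138, 138, 135, 128, 125, 127, 130, 137, 147, 160, 162] R [152, 142, 140, 140, 141, 141, 141, 141, 139, 135, 131, 128, 127, 126, 126, 127, 130, 134, 139, 140, 140, 140, 140, 140, 140, 140, 139, 139, 140, 140, 139, 137, 138, 156, 176, 187, 194, 197, 197, 197, 197, 197]
120 L [200, 200, 195, 173, 149, 142, 140, 139, 134, 115, 107, 118, 132, 136, 137, 138, 138, 139, 138, 138, 134, 122, 110, 107, 108, 116, 132, 137, 138, 138, 138, 138, 138, 138, 138, 138, 138, 138, 138, 138, 138, 144, 154, 159] R [12
[... 1681 characters left out ...]
4(89), np.int64(91), np.int64(95), np.int64(99), np.int64(102), np.int64(103), np.int64(102), np.int64(102), np.int64(100), np.int64(100)]
[ 296   66   45   80 3394] [317.43223335 104.59457867]
[   0   92   72   55 2757] [ 38.59339862 119.73920929]
[  272   166    96   147 13383] [319.43458119 238.51692446]
[ 116  256  111   36 2291] [171.23308599 268.27106067]
[ 174  378  376   22 4946] [386.71188839 392.01293975]
floor ((542.3698120117188, 46.01898193359375), (78.07914733886719, 43.56703567504883), 84.14568328857422)
[0.49494644 0.10771312 0.012     ] [0.60201962 0.09748341 0.012     ] 0.10756074013399101
blk far corners [0.52024653 0.01560825 0.204     ] [0.56530899 0.01176508 0.204     ]
```

```bash
python3 - <<'E'
from h import *
print(rel([.5428,.049,.066],1.473))
E
```

```text
(array([ 75.3,  -2.6, 132.9]), 0.62)
```

Call:
carry_out(increments=[[255,[38,-1,0],0.6],[255,[37,-1,20],0],[255,[0,0,40],0],[255,[0,0,40],0],[255,[0,0,32],0],[255,[0,0,0],0],[255,[0,0,0],0]])

```text
time: 7.55
tool_pos: [0.5444, 0.0486, 0.0685]
ee_rot: [-3.141, 0.0, 1.472]
wrist_force: [0.4, 1.1, -1.0]
width: 0.0475
finger_force: 30.0
```

```bash
python3 - <<'E'
from h import *
o=robot.get_obs(); print(o["tool_pos"],o["ee_rot"],o["width"],o["wrist_force"])
np.save("cw4.npy",robot.get_calibration("wrist"),allow_pickle=True); im=robot.snapshot("wrist"); cv2.imwrite("pics/w4.png",im)
cv2.imwrite("pics/w4c.png",cv2.resize(im[90:330,200:440],None,fx=2.5,fy=2.5,interpolation=cv2.INTER_CUBIC))
E
```

```text
[0.54442253 0.04857963 0.06845616] [-3.14062383e+00  2.19396571e-04  1.47202640e+00] 0.04750979788529129 [ 0.40203463  1.06246847 -0.98398203]
```

View pics/w4c.png

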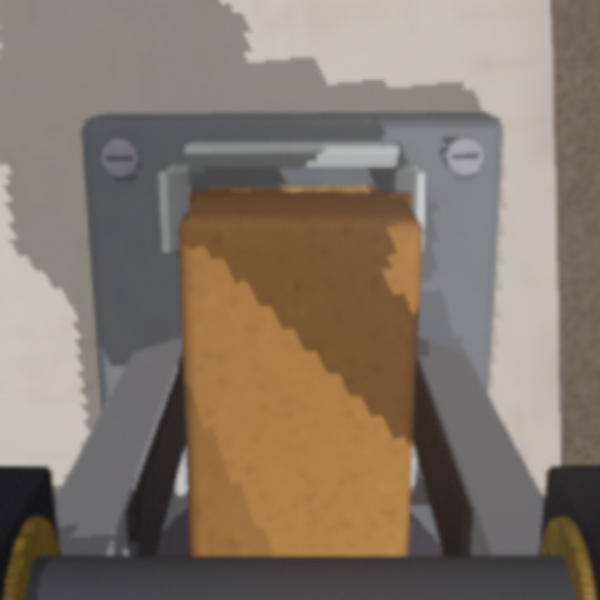

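The crop shows the block about 3 px right of the nest's mid-line (block mid-column 301, nest 292.5, crop pixels). Now I'll check the fore-aft position.

```bash
python3 - <<'E'
from h import *
c3=np.load("cw3.npy",allow_pickle=True).item();c=np.load("cw4.npy",allow_pickle=True).item()
a=onz(c3,317.5,49.5,.026);b=onz(c3,319,158.5,.026);L=np.linalg.norm(a-b);print("lip outer",L,(a+b)/2)
P=lambda u,v,z:onz(c,200+u/2.5,90+v/2.5,z)
f=lambda n,p:print(n,np.round(p*1000,1))
A,B=P(83,115,.012),P(501,118,.012);f("plate",(A+B)/2);print(np.linalg.norm(A-B),np.degrees(np.arctan2(*(B-A)[1::-1])))
f("lip far outer mid",P(292.5,143,.026)); f("side outer L",P(160,200,.026)); f("side outer R",P(425,200,.026))
f("cork far",P(290,187,.012)); zb=.048
C,D=P(190,192,zb),P(412,192,zb);f("blk bottom",(C+D)/2);print(np.linalg.norm(C-D))
C,D=P(182,218,zb+.026),P(420,218,zb+.026);f("blk top",(C+D)/2);print(np.linalg.norm(C-D),np.degrees(np.arctan2(*(D-C)[1::-1])))
E
```

```text
lip outer 0.10294253251178873 [0.5432609  0.04644955 0.026     ]
plate [548. 103.  12.]
0.10937615345558656 -6.018678021369911
lip far outer mid [547.7  97.7  26. ]
side outer L [513.2  86.8  26. ]
side outer R [579.4  80.3  26. ]
cork far [545.6  84.4  12. ]
blk bottom [549.   89.4  48. ]
0.049729940430072166
blk top [548.9  89.1  74. ]
0.046280896069641524 -5.591186250557305
```

Fore-aft agrees (block 46.5, nest about 46.5). I'll shift 2 mm toward the robot and lower gently.

Call:
carry_out(increments=[[255,[0,-2,0],0],[255,[0,0,10],0],[255,[0,0,8],0],[255,[0,0,4],0],[255,[0,0,3],0],[255,[0,0,3],0],[255,[0,0,0],0]])

```text
time: 8.3
tool_pos: [0.5424, 0.0484, 0.0399]
ee_rot: [-3.141, 0.0, 1.47]
wrist_force: [1.2, -0.3, -0.8]
width: 0.0473
finger_force: 30.0
```

Call:
carry_out(increments=[[255,[0,0,2],0],[255,[0,0,2],0],[255,[0,0,2],0],[255,[0,0,1],0],[255,[0,0,0],0],[255,[0,0,0],0]])

```text
time: 8.9
tool_pos: [0.5427, 0.0485, 0.0335]
ee_rot: [3.142, 0.0, 1.47]
wrist_force: [-0.2, 0.6, -0.4]
width: 0.0478
finger_force: 30.0
```

Call:
carry_out(increments=[[255,[0,0,1],0],[255,[0,0,1],0],[255,[0,0,0],0],[255,[0,0,0],0]])

```text
time: 9.3
tool_pos: [0.5429, 0.0485, 0.0324]
ee_rot: [3.141, 0.0, 1.47]
wrist_force: [-1.6, 0.1, 6.0]
width: 0.0479
finger_force: 30.0
```

Floor contact came at the expected height (0.0324 m). I'll release, press it home lightly if needed, and look.

Call:
carry_out(increments=[[60,[0,0,0],0],[60,[0,0,0],0],[60,[0,0,0],0],[60,[0,0,0],0],[60,[0,0,-30],0],[60,[0,0,-40],0],[60,[0,0,-40],0],[60,[0,0,-10],0]])

```text
time: 10.1
tool_pos: [0.5455, 0.0485, 0.1571]
ee_rot: [3.132, -0.001, 1.47]
wrist_force: [1.1, 0.3, 0.3]
width: 0.0718
finger_force: 0.0
```

```bash
python3 - <<'E'
from h import *
o=robot.get_obs(); print(o["time"],o["tool_pos"],o["ee_rot"],o["width"],o["wrist_force"])
np.save("cw5.npy",robot.get_calibration("wrist"),allow_pickle=True); im=robot.snapshot("wrist"); cv2.imwrite("pics/w5.png",im)
E
```

```text
10.1 [0.54552222 0.04847173 0.15712496] [ 3.13164828e+00 -8.45359851e-04  1.47039733e+00] 0.07182578175428979 [1.1305273  0.32286032 0.27816091]
```

View pics/w5.png

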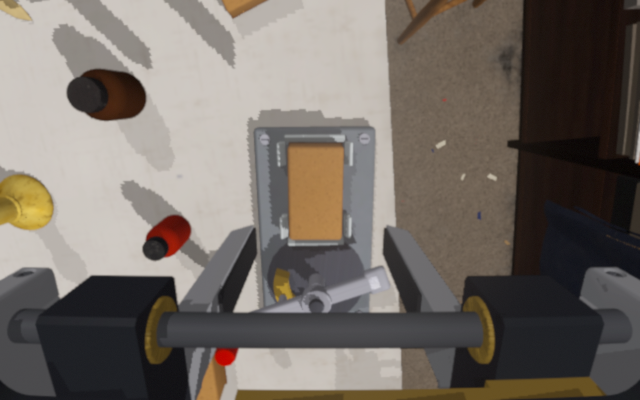

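The block lies inside the nest, at (316,192) between the walls. Pivot-to-knob distance works out at 79.7 mm, which matches the given 80. I'll go behind the knob on its +y side with the fingers closed.

```bash
python3 - <<'E'
from h import *
print(rel([.4485,-.0374,.157],1.806))
c=robot.get_calibration("top"); im=robot.snapshot("top")
hsv=cv2.cvtColor(im,cv2.COLOR_BGR2HSV); print("bottle",onz(c,316.8,217.9,.052), "hub",onz(c,339.7,166.3,.06))
c=np.load("cw5.npy",allow_pickle=True).item()
E
```

```text
(array([-95.1, -87.7,  -0.4]), -19.22)
bottle [0.39636009 0.01546203 0.052     ] hub [ 0.53185486 -0.04774717  0.06      ]
```

Call:
carry_out(increments=[[255,[-24,-22,0],0],[255,[-24,-22,0],0],[255,[-24,-22,0],0],[255,[-23,-22,0],0],[255,[0,0,0],-8],[255,[0,0,0],-8],[255,[0,0,0],-3],[255,[0,0,0],0]])

```text
time: 11.0
tool_pos: [0.4442, -0.0371, 0.1488]
ee_rot: [-3.137, -0.002, 1.801]
wrist_force: [-0.0, 0.1, -0.4]
width: 0.0109
finger_force: 0.0
```

```bash
python3 - <<'E'
from h import *
o=robot.get_obs(); print(o["tool_pos"],o["ee_rot"],o["width"])
print(rel([.4485,-.0374,.08],1.806))
E
```

```text
[ 0.44419354 -0.03707425  0.14878148] [-3.13733345e+00 -1.92457137e-03  1.80145745e+00] 0.01085351298466534
(array([-1.3,  4.1, 68.8]), -0.26)
```

Call:
carry_out(increments=[[255,[0,4,25],0],[255,[0,0,25],0],[255,[0,0,15],0],[255,[0,0,4],0],[255,[0,0,0],0],[255,[0,0,0],0]])

```text
time: 11.6
tool_pos: [0.4498, -0.0364, 0.0828]
ee_rot: [3.141, 0.0, 1.802]
wrist_force: [-0.5, -0.4, -0.8]
width: 0.0004
finger_force: 0.0
```

Call:
carry_out(increments=[[255,[-4,0,0],0],[255,[-4,0,0],0],[255,[0,0,0],0]])

```text
time: 11.9
tool_pos: [0.452, -0.0448, 0.0832]
ee_rot: [3.14, 0.001, 1.801]
wrist_force: [0.5, 0.5, 1.2]
width: 0.0007
finger_force: 0.0
```

Call:
carry_out(increments=[[255,[-3,0,0],0],[255,[-3,0,0],0],[255,[0,0,0],0],[255,[0,0,0],0]])

```text
time: 12.3
tool_pos: [0.4527, -0.0501, 0.0825]
ee_rot: [-3.142, 0.0, 1.802]
wrist_force: [0.3, -0.3, 0.6]
width: 0.0005
finger_force: 0.0
```

Call:
carry_out(increments=[[255,[-2.8,-0.5,0],-2],[255,[-2.8,-0.5,0],-2],[255,[0,0,0],0]])

```text
time: 12.6
tool_pos: [0.453, -0.0555, 0.0825]
ee_rot: [-3.141, -0.0, 1.872]
wrist_force: [-0.5, -0.4, -0.4]
width: 0.0004
finger_force: 0.0
```

Call:
carry_out(increments=[[255,[-2.8,-0.5,0],-2],[255,[-2.8,-0.5,0],-2],[255,[0,0,0],0]])

```text
time: 12.9
tool_pos: [0.4539, -0.0613, 0.0825]
ee_rot: [-3.142, 0.0, 1.941]
wrist_force: [-0.4, 0.9, -0.5]
width: 0.001
finger_force: 0.0
```

Call:
carry_out(increments=[[255,[-2.8,-0.5,0],-2],[255,[-2.8,-0.5,0],-2],[255,[-2.8,-0.5,0],-2],[255,[0,0,0],0]])

```text
time: 13.3
tool_pos: [0.4559, -0.0696, 0.0824]
ee_rot: [-3.141, 0.0, 2.045]
wrist_force: [-0.4, 0.8, 1.0]
width: 0.0003
finger_force: 0.3
```

Call:
carry_out(increments=[[255,[-2.8,-0.5,0],-2],[255,[-2.8,-0.5,0],-2],[255,[-2.8,-0.5,0],-2],[255,[0,0,0],0]])

```text
time: 13.7
tool_pos: [0.4578, -0.0765, 0.0828]
ee_rot: [-3.141, -0.003, 2.15]
wrist_force: [-2.3, 2.6, 4.6]
width: 0.0005
finger_force: 2.2
```

```bash
python3 - <<'E'
from h import *
im=robot.snapshot("top"); c=robot.get_calibration("top")
cv2.imwrite("pics/t6.png",cv2.resize(im[130:245,240:420],None,fx=4,fy=4,interpolation=cv2.INTER_CUBIC))
E
```

```text
(no output)
```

View pics/t6.png

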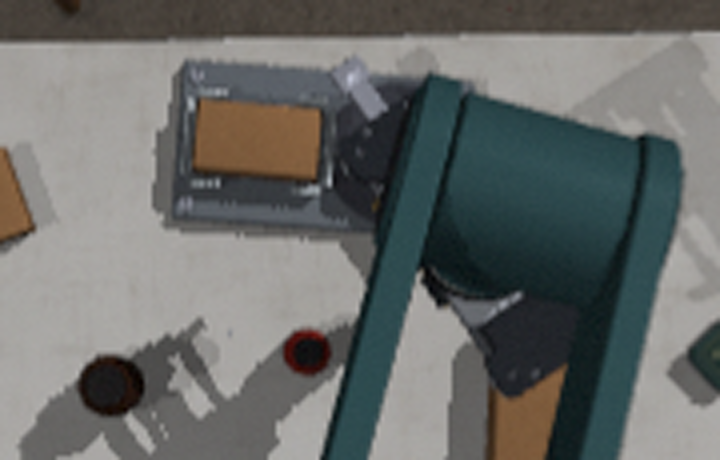

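The view shows the handle turning (tongue at (362,88) in the crop) and the block still in place. The force is rising, so the climb has begun.

Call:
carry_out(increments=[[255,[-2.8,-0.5,0],-2],[255,[-2.8,-0.5,0],-2],[255,[0,0,0],0]])

```text
time: 14.05
tool_pos: [0.4598, -0.0819, 0.0826]
ee_rot: [-3.14, -0.003, 2.22]
wrist_force: [-3.3, 3.7, 4.8]
width: 0.0004
finger_force: 2.6
```

Call:
carry_out(increments=[[255,[-2.8,-0.5,0],-2],[255,[-2.8,-0.5,0],-2],[255,[0,0,0],0]])

```text
time: 14.35
tool_pos: [0.4623, -0.0867, 0.0829]
ee_rot: [-3.14, -0.004, 2.29]
wrist_force: [-5.2, 3.4, 5.3]
width: 0.0006
finger_force: 3.2
```

Call:
carry_out(increments=[[255,[-2.8,-0.5,0],-2],[255,[-2.8,-0.5,0],-2],[255,[0,0,0],0]])

```text
time: 14.65
tool_pos: [0.465, -0.0918, 0.0825]
ee_rot: [-3.14, -0.004, 2.36]
wrist_force: [-6.0, 2.9, 5.6]
width: 0.0005
finger_force: 3.0
```

Call:
carry_out(increments=[[255,[-2.8,-0.5,0],-2],[255,[-2.8,-0.5,0],-2],[255,[0,0,0],0]])

```text
time: 14.95
tool_pos: [0.4683, -0.0963, 0.0829]
ee_rot: [-3.14, -0.004, 2.43]
wrist_force: [-5.2, 3.5, 6.2]
width: 0.001
finger_force: 3.4
```

Call:
carry_out(increments=[[255,[-2.8,-0.5,0],-2],[255,[-2.8,-0.5,0],-2],[255,[0,0,0],0]])

```text
time: 15.25
tool_pos: [0.4717, -0.1011, 0.0824]
ee_rot: [-3.139, -0.005, 2.499]
wrist_force: [-5.1, 2.2, 5.9]
width: 0.0002
finger_force: 3.2
```

Call:
carry_out(increments=[[255,[-2.8,-0.5,0],-2],[255,[-2.8,-0.5,0],-2],[255,[0,0,0],0]])

```text
time: 15.55
tool_pos: [0.4757, -0.1052, 0.0828]
ee_rot: [-3.14, -0.005, 2.569]
wrist_force: [-5.6, 2.4, 5.5]
width: 0.0003
finger_force: 3.0
```

Call:
carry_out(increments=[[255,[-2.8,-0.5,0],-2],[255,[0,0,0],0]])

```text
time: 15.75
tool_pos: [0.4777, -0.1072, 0.0823]
ee_rot: [-3.139, -0.005, 2.604]
wrist_force: [-6.1, 1.0, 4.7]
width: 0.0005
finger_force: 2.6
```

Call:
carry_out(increments=[[255,[-2.8,-0.5,0],-2],[255,[-2.8,-0.5,0],-2],[255,[0,0,0],0]])

```text
time: 16.05
tool_pos: [0.4827, -0.1112, 0.0825]
ee_rot: [-3.14, -0.003, 2.674]
wrist_force: [-2.4, 0.9, 1.2]
width: 0.0005
finger_force: 1.0
```

Call:
carry_out(increments=[[255,[-2.8,-0.5,0],-2],[255,[0,0,0],0]])

```text
time: 16.25
tool_pos: [0.4868, -0.1134, 0.0825]
ee_rot: [-3.141, 0.001, 2.708]
wrist_force: [-0.1, 0.0, -0.4]
width: 0.0003
finger_force: 0.0
```

The force dropped to zero, so the handle went over the crest. I'll back off, lift, and verify the knob.

Call:
carry_out(increments=[[255,[8,0,0],0],[255,[8,0,0],0],[255,[0,0,-30],0],[255,[0,0,-40],0],[255,[-40,0,-40],0],[255,[-40,0,0],0],[255,[0,0,0],0],[255,[0,0,0],0]])

```text
time: 17.05
tool_pos: [0.5397, -0.1376, 0.1867]
ee_rot: [-3.141, -0.003, 2.709]
wrist_force: [-0.6, 0.3, 0.1]
width: 0.0004
finger_force: 0.0
```

```bash
python3 - <<'E'
from h import *
o=robot.get_obs(); print(o["time"],o["tool_pos"],o["ee_rot"],o["wrist_force"])
np.save("cw7.npy",robot.get_calibration("wrist"),allow_pickle=True); im=robot.snapshot("wrist"); cv2.imwrite("pics/w7.png",im)
hsv=cv2.cvtColor(im,cv2.COLOR_BGR2HSV)
m=cv2.inRange(hsv,(0,150,90),(6,255,255))|cv2.inRange(hsv,(174,150,90),(180,255,255))
n,l,s,ce=cv2.connectedComponentsWithStats(m)
for i in range(1,n):
    if s[i,4]>50: print(ce[i],s[i])
E
```

```text
17.05 [ 0.53965933 -0.13760311  0.18670224] [-3.14123773e+00 -2.58251091e-03  2.70896488e+00] [-0.61934548  0.28131435  0.1249354 ]
[319.6828479  166.85760518] [310 157  20  20 309]
```

View pics/w7.png

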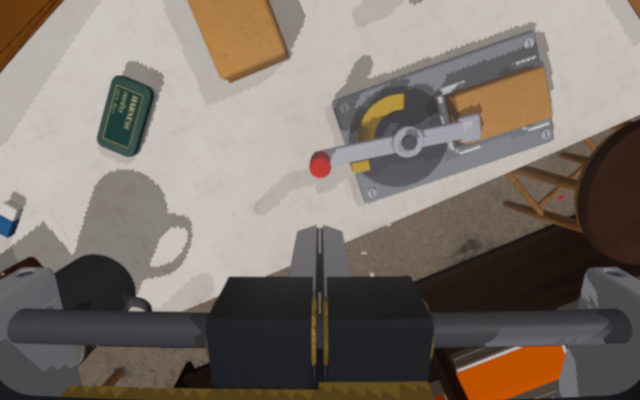

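The handle has passed the brass cam and its tongue lies over the block's end. The knob is at (320,166). I'll move clear and check its height against the starting pictures.

Call:
carry_out(increments=[[255,[-5,-30,-30],0],[255,[-5,-40,-20],0],[255,[-5,-40,0],0],[255,[-5,-40,0],0],[255,[-5,-40,0],0],[255,[-5,-40,0],0],[255,[-5,-40,0],0],[255,[0,0,0],0]])

```text
time: 17.9
tool_pos: [0.4559, -0.4005, 0.2369]
ee_rot: [-3.14, -0.002, 2.704]
wrist_force: [0.3, -0.3, -0.0]
width: 0.0004
finger_force: 0.0
```

```bash
python3 - <<'E'
from h import *
S=robot.snapshot("scene");T=robot.snapshot("top"); cv2.imwrite("pics/s8.png",S)
cs,ct=robot.get_calibration("scene"),robot.get_calibration("top")
def red(im,box):
    h=cv2.cvtColor(im,cv2.COLOR_BGR2HSV)
    m=cv2.inRange(h,(0,140,70),(6,255,255))|cv2.inRange(h,(172,140,70),(180,255,255))
    n,l,s,ce=cv2.connectedComponentsWithStats(m)
    return [(np.round(ce[i],1),s[i]) for i in range(1,n) if s[i,4]>8 and box[0]<ce[i][0]<box[1] and box[2]<ce[i][1]<box[3]]
for nm,s,t in(("start",cv2.imread("pics/scene0.png"),cv2.imread("pics/top0.png")),("now",S,T)):
    a,b=red(s,(300,380,165,215)),red(t,(325,400,130,210)); print(nm,a,b)
    if a and b:
        (o1,d1),(o2,d2)=ray(cs,*a[0][0]),ray(ct,*b[0][0])
        k=np.linalg.lstsq(np.c_[d1,-d2],o2-o1,rcond=None)[0]; p,q=o1+k[0]*d1,o2+k[1]*d2; print(p,q)
print(robot.get_obs()["tool_pos"])
m=np.hstack([cv2.resize(S[150:250,240:390],None,fx=2.6,fy=2.6),cv2.resize(T[130:230,260:410],None,fx=2.6,fy=2.6)]);cv2.imwrite("pics/m8.png",m)
E
```

```text
start [(array([341.6, 192.6]), array([340, 186,   5,  15,  58], dtype=int32))] [(array([348.4, 194.2]), array([346, 191,   6,   7,  34], dtype=int32))]
[ 0.45717078 -0.06716472  0.07242443] [ 0.45645183 -0.067982    0.07245112]
now [(array([343.1, 177.4]), array([340, 172,   8,  15,  73], dtype=int32))] [(array([370.1, 170.9]), array([367, 168,   7,   7,  31], dtype=int32))]
[ 0.51796776 -0.12506851  0.07245517] [ 0.51671078 -0.12649414  0.07250895]
[ 0.45791456 -0.39707852  0.23754941]
```

View pics/m8.png

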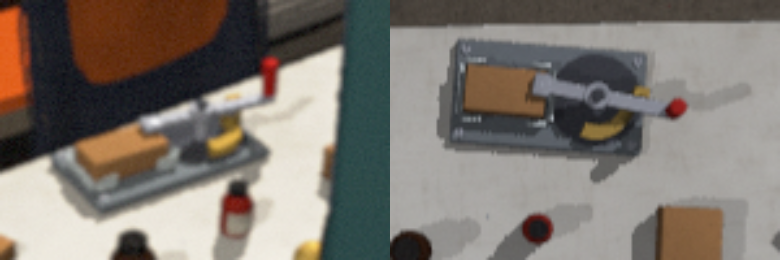

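The pictures show the tongue over the block and the knob about 11° ahead of where the finger let go. The triangulated height (0.0725) is too coarse to trust. I'll combine it with the wrist ray and then feel the knob's top lightly with the closed fingertips.

```bash
python3 - <<'E'
from h import *
c=np.load("cw7.npy",allow_pickle=True).item()
for z in(.075,.0875,.0935): print(z,onz(c,320,165.5,z))
p=onz(c,320,165.5,.0875); cs=robot.get_calibration("scene")
o,d=ray(c,320,166.5); o2,d2=ray(cs,343.1,177.4)
k=np.linalg.lstsq(np.c_[d,-d2],o2-o,rcond=None)[0]; print(o+k[0]*d,o2+k[1]*d2)
print(rel([p[0],p[1],.14]))
E
```

```text
0.075 [ 0.5166641  -0.12625832  0.075     ]
0.0875 [ 0.5146415  -0.12535351  0.0875    ]
0.0935 [ 0.51367065 -0.12491921  0.0935    ]
[ 0.51797141 -0.12685313  0.0717086 ] [ 0.51889019 -0.12590692  0.07179011]
(array([ 62.7, 270.4,  97.5]), None)
```

Call:
carry_out(increments=[[255,[9,39,0],0],[255,[9,39,0],0],[255,[9,39,0],0],[255,[9,39,0],0],[255,[9,39,0],0],[255,[9,38,30],0],[255,[8,37,35],0],[255,[0,0,0],0]])

```text
time: 18.8
tool_pos: [0.5123, -0.1205, 0.1686]
ee_rot: [3.14, -0.011, 2.718]
wrist_force: [-0.5, -0.1, -0.7]
width: 0.0005
finger_force: 0.0
```

Call:
carry_out(increments=[[255,[0,0,25],0],[255,[0,0,20],0],[255,[0,0,8],0],[255,[0,0,0],0],[255,[0,0,0],0]])

```text
time: 19.3
tool_pos: [0.516, -0.1278, 0.1223]
ee_rot: [3.142, 0.002, 2.71]
wrist_force: [0.9, 0.1, 0.3]
width: 0.0004
finger_force: 0.0
```

Call:
carry_out(increments=[[255,[0,0,4],0],[255,[0,0,2],0],[255,[0,0,2],0],[255,[0,0,0],0]])

```text
time: 19.7
tool_pos: [0.5154, -0.1277, 0.1127]
ee_rot: [-3.141, -0.0, 2.709]
wrist_force: [0.7, -0.2, -1.1]
width: 0.0004
finger_force: 0.0
```

Call:
carry_out(increments=[[255,[0,0,2],0],[255,[0,0,2],0],[255,[0,0,0],0],[255,[0,0,0],0]])

```text
time: 20.1
tool_pos: [0.5155, -0.1276, 0.1087]
ee_rot: [-3.142, -0.0, 2.71]
wrist_force: [-0.1, -0.7, -0.2]
width: 0.0007
finger_force: 0.0
```

Call:
carry_out(increments=[[255,[0,0,1],0],[255,[0,0,1],0],[255,[0,0,0],0]])

```text
time: 20.4
tool_pos: [0.5154, -0.1276, 0.1067]
ee_rot: [-3.141, -0.0, 2.71]
wrist_force: [0.3, -0.6, 0.2]
width: 0.0004
finger_force: 0.0
```

Call:
carry_out(increments=[[255,[0,0,1],0],[255,[0,0,0],0]])

```text
time: 20.6
tool_pos: [0.5154, -0.1276, 0.1057]
ee_rot: [-3.141, -0.0, 2.71]
wrist_force: [-0.5, 0.0, -0.6]
width: 0.0005
finger_force: 0.0
```

No contact below the start height's top so far. Going on.

Call:
carry_out(increments=[[255,[0,0,1],0],[255,[0,0,0],0]])

```text
time: 20.8
tool_pos: [0.5154, -0.1276, 0.1047]
ee_rot: [-3.141, -0.0, 2.71]
wrist_force: [-0.4, 0.4, 0.2]
width: 0.0005
finger_force: 0.0
```

Call:
carry_out(increments=[[255,[0,0,1],0],[255,[0,0,0],0]])

```text
time: 21.0
tool_pos: [0.5154, -0.1276, 0.1037]
ee_rot: [-3.142, -0.0, 2.71]
wrist_force: [0.2, 0.5, 0.7]
width: 0.0007
finger_force: 0.0
```

Call:
carry_out(increments=[[255,[0,0,1],0],[255,[0,0,0],0]])

```text
time: 21.2
tool_pos: [0.5157, -0.1277, 0.103]
ee_rot: [-3.142, 0.0, 2.71]
wrist_force: [1.1, -0.2, 0.9]
width: 0.0003
finger_force: 0.3
```

Call:
carry_out(increments=[[255,[0,0,0.6],0],[255,[0,0,0],0]])

```text
time: 21.4
tool_pos: [0.5158, -0.1279, 0.1028]
ee_rot: [-3.141, 0.001, 2.71]
wrist_force: [0.3, 0.1, 2.7]
width: -0.0
finger_force: 1.3
```

Call:
carry_out(increments=[[255,[0,0,0.5],0],[255,[0,0,0],0],[255,[0,0,0],0]])

```text
time: 21.7
tool_pos: [0.5159, -0.128, 0.1026]
ee_rot: [-3.141, 0.002, 2.71]
wrist_force: [-0.3, -1.2, 4.9]
width: 0.0005
finger_force: 2.6
```

Contact came at tip height of about 0.0888, so the knob centre is about 0.069. That is near the notch value, but the tip offset is uncertain by a millimetre or so. I'll zero it against the bare bench.

Call:
carry_out(increments=[[255,[0,0,-30],0],[255,[-12,-44,0],0],[255,[-12,-44,0],0],[255,[0,0,35],0],[255,[0,0,40],0],[255,[0,0,30],0],[255,[0,0,8],0],[255,[0,0,0],0]])

```text
time: 22.5
tool_pos: [0.4992, -0.2167, 0.0172]
ee_rot: [3.141, -0.004, 2.71]
wrist_force: [0.3, -0.6, 0.2]
width: 0.0005
finger_force: 0.0
```

```bash
python3 - <<'E'
from h import *
o=robot.get_obs(); print(o["tool_pos"],o["wrist_force"],robot.tcp_to_tips)
E
```

```text
[ 0.49919393 -0.21671588  0.0171869 ] [ 0.27354522 -0.63412568  0.23600144] 0.014
```

Call:
carry_out(increments=[[255,[0,0,0],0],[255,[0,0,1],0],[255,[0,0,0],0]])

```text
time: 22.8
tool_pos: [0.5013, -0.2179, 0.0189]
ee_rot: [-3.141, 0.002, 2.71]
wrist_force: [0.1, 0.9, -0.4]
width: -0.0001
finger_force: 0.0
```

Call:
carry_out(increments=[[255,[0,0,1],0],[255,[0,0,0],0]])

```text
time: 23.0
tool_pos: [0.5006, -0.2176, 0.0171]
ee_rot: [-3.141, 0.001, 2.71]
wrist_force: [0.0, -0.8, -0.8]
width: 0.0005
finger_force: 0.0
```

Call:
carry_out(increments=[[255,[0,0,0.5],0],[255,[0,0,0],0]])

```text
time: 23.2
tool_pos: [0.5004, -0.2176, 0.0163]
ee_rot: [-3.142, -0.0, 2.71]
wrist_force: [0.3, 0.6, 0.1]
width: 0.0004
finger_force: 0.0
```

Call:
carry_out(increments=[[255,[0,0,0.5],0],[255,[0,0,0],0]])

```text
time: 23.4
tool_pos: [0.5004, -0.2176, 0.0157]
ee_rot: [-3.142, -0.0, 2.71]
wrist_force: [-0.0, 0.8, -0.4]
width: 0.0002
finger_force: 0.0
```

Call:
carry_out(increments=[[255,[0,0,0.6],0],[255,[0,0,0],0],[255,[0,0,0],0]])

```text
time: 23.7
tool_pos: [0.5005, -0.2176, 0.0152]
ee_rot: [-3.142, -0.0, 2.71]
wrist_force: [0.2, 0.4, 0.3]
width: 0.0004
finger_force: 0.0
```

Call:
carry_out(increments=[[255,[0,0,0.6],0],[255,[0,0,0],0],[255,[0,0,0],0]])

```text
time: 24.0
tool_pos: [0.5004, -0.2176, 0.0145]
ee_rot: [-3.142, -0.0, 2.71]
wrist_force: [0.9, 0.1, -0.5]
width: 0.0006
finger_force: 0.0
```

Call:
carry_out(increments=[[255,[0,0,0.5],0],[255,[0,0,0],0],[255,[0,0,0],0]])

```text
time: 24.3
tool_pos: [0.5006, -0.2176, 0.0143]
ee_rot: [-3.142, 0.0, 2.71]
wrist_force: [-0.3, -0.2, 1.1]
width: 0.0004
finger_force: 0.8
```

The bench zero is at TCP 0.0143, so the knob's centre is about 0.0688. That is within the limit but about a millimetre above "lowest". I'll nudge it gently from behind to make sure it's fully in.

Call:
carry_out(increments=[[255,[0,0,-30],0],[255,[0,0,-45],0],[255,[0,0,-45],0],[255,[0,0,-16],-7],[255,[0,0,0],-6.5],[255,[0,0,0],0],[255,[0,0,0],0]])

```text
time: 25.0
tool_pos: [0.5001, -0.2174, 0.1494]
ee_rot: [3.141, -0.001, 2.943]
wrist_force: [0.5, -0.6, -0.1]
width: 0.0006
finger_force: 0.0
```

```bash
python3 - <<'E'
from h import *
print(robot.get_obs()["ee_rot"],rel([.486,-.1205,.078],2.944))
E
```

```text
[ 3.14124210e+00 -1.13525557e-03  2.94283187e+00] (array([33. , 92.2, 71.4]), -0.07)
```

Call:
carry_out(increments=[[255,[17,46,0],0],[255,[16,46,0],0],[255,[0,0,0],0],[255,[0,0,30],0],[255,[0,0,30],0],[255,[0,0,10],0],[255,[0,0,0],0],[255,[0,0,0],0]])

```text
time: 25.8
tool_pos: [0.4866, -0.1215, 0.0808]
ee_rot: [-3.141, 0.001, 2.944]
wrist_force: [0.4, 0.6, -0.3]
width: 0.0002
finger_force: 0.0
```

Call:
carry_out(increments=[[255,[-3,0,0],0],[255,[-3,0,0],0],[255,[0,0,0],0],[255,[0,0,0],0]])

```text
time: 26.2
tool_pos: [0.4924, -0.1222, 0.0806]
ee_rot: [-3.141, 0.001, 2.945]
wrist_force: [0.6, 0.4, -0.6]
width: 0.0005
finger_force: 0.0
```

Call:
carry_out(increments=[[255,[-1,0,0],0],[255,[-1,0,0],0],[255,[0,0,0],0]])

```text
time: 26.5
tool_pos: [0.494, -0.1225, 0.0801]
ee_rot: [-3.141, 0.0, 2.945]
wrist_force: [-0.1, 0.9, -1.1]
width: 0.0003
finger_force: 0.0
```

Call:
carry_out(increments=[[255,[-1,0,0],0],[255,[-1,0,0],0],[255,[0,0,0],0]])

```text
time: 26.8
tool_pos: [0.496, -0.1229, 0.0801]
ee_rot: [-3.142, 0.0, 2.945]
wrist_force: [-0.5, 0.4, -0.5]
width: 0.0003
finger_force: 0.0
```

Call:
carry_out(increments=[[255,[-1,0,0],0],[255,[0,0,0],0]])

```text
time: 27.0
tool_pos: [0.497, -0.1231, 0.0801]
ee_rot: [-3.142, 0.0, 2.945]
wrist_force: [0.3, 0.1, -0.0]
width: 0.0008
finger_force: 0.0
```

Call:
carry_out(increments=[[255,[-0.7,0,0],0],[255,[0,0,0],0]])

```text
time: 27.2
tool_pos: [0.4976, -0.1232, 0.0801]
ee_rot: [-3.142, 0.0, 2.945]
wrist_force: [0.5, -0.3, -0.7]
width: 0.0003
finger_force: 0.0
```

Call:
carry_out(increments=[[255,[-1,0,0],0],[255,[0,0,0],0]])

```text
time: 27.4
tool_pos: [0.4983, -0.1234, 0.08]
ee_rot: [-3.142, -0.001, 2.945]
wrist_force: [-0.8, -0.2, 1.3]
width: 0.0001
finger_force: 0.5
```

Call:
carry_out(increments=[[255,[-0.7,0,0],0],[255,[0,0,0],0]])

```text
time: 27.6
tool_pos: [0.4991, -0.1236, 0.08]
ee_rot: [-3.141, -0.0, 2.945]
wrist_force: [-0.7, -0.2, 0.7]
width: 0.0004
finger_force: 0.4
```

Call:
carry_out(increments=[[255,[-0.7,0,0],0],[255,[0,0,0],0]])

```text
time: 27.8
tool_pos: [0.4998, -0.1238, 0.0801]
ee_rot: [-3.141, -0.0, 2.945]
wrist_force: [-1.8, -0.8, 1.4]
width: 0.0001
finger_force: 0.7
```

It moves ahead under about 1 N, so it's not at the stop yet. Continuing softly.

Call:
carry_out(increments=[[255,[-0.7,0,0],0],[255,[0,0,0],0]])

```text
time: 28.0
tool_pos: [0.5, -0.1239, 0.08]
ee_rot: [-3.141, -0.002, 2.945]
wrist_force: [-4.3, -0.9, 1.5]
width: 0.0007
finger_force: 1.8
```

Call:
carry_out(increments=[[255,[-0.7,-0.1,0],-0.5],[255,[0,0,0],0]])

```text
time: 28.2
tool_pos: [0.5002, -0.1241, 0.08]
ee_rot: [-3.141, -0.003, 2.954]
wrist_force: [-5.4, -0.7, 4.1]
width: 0.0005
finger_force: 2.7
```

Call:
carry_out(increments=[[255,[-0.7,-0.1,0],-0.5],[255,[0,0,0],0]])

```text
time: 28.4
tool_pos: [0.5003, -0.1242, 0.08]
ee_rot: [-3.141, -0.004, 2.963]
wrist_force: [-7.1, -0.6, 4.0]
width: 0.0003
finger_force: 3.4
```

The stop has been met at 7 N with no further motion, so the handle is in the notch. I'll back off and re-check the height on the knob's top.

Call:
carry_out(increments=[[255,[4,0,0],0],[255,[8,0,0],0],[255,[8,0,0],0],[255,[0,0,-25],0],[255,[0,0,-25],0],[255,[-18,0,0],0],[255,[-18,0,0],0],[255,[0,0,0],0]])

```text
time: 29.2
tool_pos: [0.5189, -0.1273, 0.1304]
ee_rot: [-3.142, 0.002, 2.963]
wrist_force: [-0.1, 0.5, -0.9]
width: 0.0004
finger_force: 0.0
```

Call:
carry_out(increments=[[255,[0,0,8],0],[255,[0,0,8],0],[255,[0,0,6],0],[255,[0,0,2],0],[255,[0,0,0],0],[255,[0,0,0],0]])

```text
time: 29.8
tool_pos: [0.5176, -0.1271, 0.1062]
ee_rot: [-3.141, 0.0, 2.963]
wrist_force: [0.1, -0.4, 0.5]
width: 0.0003
finger_force: 0.0
```

Call:
carry_out(increments=[[255,[0,0,1.5],0],[255,[0,0,1],0],[255,[0,0,0],0]])

```text
time: 30.1
tool_pos: [0.5177, -0.1271, 0.1036]
ee_rot: [-3.141, 0.0, 2.963]
wrist_force: [-0.2, 1.3, 0.8]
width: 0.0
finger_force: 0.0
```

Call:
carry_out(increments=[[255,[0,0,0.7],0],[255,[0,0,0],0]])

```text
time: 30.3
tool_pos: [0.5178, -0.1272, 0.1031]
ee_rot: [-3.141, 0.0, 2.963]
wrist_force: [0.1, 0.0, -0.4]
width: 0.0005
finger_force: 0.2
```

Call:
carry_out(increments=[[255,[0,0,0.7],0],[255,[0,0,0],0]])

```text
time: 30.5
tool_pos: [0.5179, -0.1273, 0.1028]
ee_rot: [-3.141, 0.001, 2.963]
wrist_force: [-0.1, -0.1, 3.7]
width: 0.0004
finger_force: 1.5
```

Call:
carry_out(increments=[[255,[0,0,0.6],0],[255,[0,0,0],0]])

```text
time: 30.7
tool_pos: [0.518, -0.1275, 0.1026]
ee_rot: [-3.141, 0.001, 2.963]
wrist_force: [-1.6, -1.3, 5.2]
width: 0.0005
finger_force: 2.6
```

The height is unchanged with the handle at its stop, so it rests on the notch floor. I'll lift clear, check the block numerically, and hand in.

Call:
carry_out(increments=[[255,[0,0,-10],0],[255,[0,0,-40],0],[255,[0,0,-40],0],[255,[0,-40,0],0],[255,[0,-40,0],0],[255,[0,-40,0],0],[255,[0,-40,0],0],[255,[0,0,0],0]])

```text
time: 31.5
tool_pos: [0.4879, -0.2886, 0.1911]
ee_rot: [-3.14, -0.001, 2.957]
wrist_force: [1.0, -0.3, -0.3]
width: 0.0005
finger_force: 0.0
```

```bash
python3 - <<'E'
from h import *
im=robot.snapshot("top"); c=robot.get_calibration("top"); hsv=cv2.cvtColor(im,cv2.COLOR_BGR2HSV)
m=cv2.inRange(hsv,(3,90,50),(22,255,255)); m[:, :280]=0; m[:,330:]=0; m[200:]=0; m[:140]=0
n,l,s,ce=cv2.connectedComponentsWithStats(m); i=1+np.argmax(s[1:,4])
P=np.array([onz(c,u,v,.038)[:2] for u,v in np.argwhere(l==i)[:,::-1]],np.float32)
print(cv2.minAreaRect(P*1000)); h=cv2.inRange(hsv,(0,140,70),(6,255,255))|cv2.inRange(hsv,(172,140,70),(180,255,255)); print(np.argwhere(h[140:200,340:400]).mean(0)+[140,340])
o=robot.get_obs(); print(o["time"],o["tool_pos"])
print(robot.close_job())
E
```

```text
((541.0060424804688, 47.68523406982422), (84.74903869628906, 49.13209533691406), 83.77035522460938)
[170.39393939 370.03030303]
31.55 [ 0.48849901 -0.28629955  0.19114409]
the job is handed in; nothing more can be done
None
```

The job is handed in after about 31.5 s: the sanding block lies in the nest, the handle is at its stop in the notch (7 N of push at most, knob felt at about 69 mm against the 69.2 mm limit), the bystanders were left alone, and no verdict came back.

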